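# Load the pickup tray into the hooded test box

## Robot

A 7-joint arm with a two-finger parallel gripper is mounted at the origin on the work surface. World frame = base frame: x ahead of the robot, y to its left, z up, the work surface at z = 0. Lengths are in m, angles in rad, forces in N, time in s.
With the tool pointing down it reaches from about 0.425 to 0.875 m from the base axis. Payload 4.7 kg.
Tool frame: the origin (TCP) lies on the centre line of the jaws, within the pads' length; the fingertips stand ahead of it and the grasp point (between the pads) lies 8 mm behind it (ctrl.finger_overhang is the x of the fingertips in the tool frame, in m); x points along the fingers, z is the direction in which the jaws open and shut, and the axes are right-handed (so a half turn about x gives the same grasp; the last joint's range is limited). The gripper opens to 87 mm and grips with 3 to 60 N. Pads are 19 mm wide; open, the fingers measure 117 mm over their backs; the gripper's body (75 mm by 190 mm) begins 51 mm behind the grasp point.
Start: joints at [-1.263, 0.321, -0.07, 1.45, 0.023, 1.371, -0.057], TCP at [0.188, 0.622, 0.234] pointing down, gripper open.
Joint ranges: [-2.86, 2.86], [-0.3, 2.09], [-1.38, 1.24], [0.06, 2.45], [-1.56, 4.7], [0.09, 2.05], [-2.69, 2.69]. Speed limits (rad/s): [2.57, 2.57, 3.14, 3.14, 3.14, 3.14, 3.14].

## Interface

Orientations are given as a rotation vector (axis times angle).
In Python, from bench import readout, viewer, job, nets, ctrl gives the robot as it stands.
- The arm moves only by the shell command python3 -m creep 'ROWS' [FORCE]. ROWS is JSON, a list of rows, each an object with "linear": the shift along the tool's x, y, z in m, a list of three; "twist": the turn, a rotation vector about the tool's x, y, z in degrees, a list of three; "fingers": the gripper's target within -1 to 1 (shut at 1, half-way at 0, fully open at -1). A call has 1 to 8 rows; each row is the pose to reach, as a shift and turn from the pose commanded when the call began, along the tool's axes at that moment; what a row does not reach only later rows make up. A row lasts 1/12 s, in which the tool goes at most 41.7 mm and 7.16 degrees, less where a joint would pass 70% of its speed; a pose out of reach is approached as far as the arm can. A call with a gripper value outside its range is refused whole. The fingers move at their own pace and stop on an object; FORCE is the grip in N (left out, the last holds). Time passes only in rows, so rows that repeat a pose let the fingers close. It gives the time, the measured TCP pose, the force and the opening at its end, in the units of the state.
- readout.get_state(): the state, without advancing time (a new reading comes with each control period).
- viewer.get_image(name): name is "side" or "top"; returns (picture, depth): 384x512x3 uint8, red, green, blue; 384x512 float32, m along the optical axis (not along the pixel's ray), 0 where there is no reading.
- viewer.camera_params(name): a dict with "K" (3x3 intrinsics, pixels), "cam_to_world" (4x4, takes a point from camera to world coordinates). Camera axes: x right, y down, z forward; pixel columns grow to the right and rows downward; lengths in m; the calibration is good to about 2 mm. A picture is of the moment at which its call begins. camera_params takes no time and is no camera call.
- job.close_job(): hands the job in, once; it reports no verdict.
Trained networks look in the newest picture that a camera, given by its name, has taken for a name from the list of things; names that differ only in an ending like _2 or _b are one class to them, and where a whole thing is asked for, a point or a joint stands for the part that bears it (a point fixed in the world has none). Each returns a list of dicts, best first, with "conf" (0 to 1); they miss things now and then, are a little off and sometimes report something else, mostly with a low value. They report only what shows in the picture. A call takes as long as a camera call. They do not tell look-alikes from the thing itself.
- nets.boxes_of(camera, label): "centre" ([x, y, z] in m, in world coordinates, good to about 4 mm: the middle of the surface that is visible of it).
- nets.place_of(camera, label): "centre" ([x, y, z] in m, in world coordinates, good to about 4 mm: a listed point, or the origin of a listed thing).
The state is a dict: "time": time; "joint_positions": joint angles; "qd": joint speeds; "joint_torque": joint torques, N m; "position": TCP position; "tool_rot": TCP orientation; "ft_force": force on the tool from outside, world axes, zero at the start; "torque": the same for the moment, N m; "grip_width": opening from 0.0 (shut) to 1.0 (fully open).
Only numpy, scipy, OpenCV 4.12 (cv2) and the standard library are available. Lean on these libraries where they do the work, as an engineer would, in place of code of your own. Each camera call takes 0.05 s, during which the arm holds its last target.

## Task

Swing the hood of the test box up past its spring so that it stays open by itself, then push the loaded tray along the bench into the box, between its rails, until it sits fully home against the depth stop inside with the yellow button pressed in. Push gently when it meets the stop, keep both pickups and the knob lying in the tray, leave the jar, the mug and the bottle where they are, and leave the hood open and the tray untouched at the end.

Things in the scene. Friction and masses are not known exactly. Their poses are not given: they have to be found in the camera images.
- test_box: Shielded test box fixed to the bench: grey back, two low aluminium rails, sea-green hood. Origin on the bench in the middle of the lane; its +x is the way the tray slides in, z up. The lane is 120 mm wide (y -60 to 60 mm) between rails 12 mm high and 12 mm wide, from x = -85 to 100 mm. It has no floor: the tray slides on the bench. A red depth stop 30 mm high stands across it.
- lane_mouth (a point): Point on the bench in the middle of the lane's mouth, at the front ends of the straight rails (box x = -85 mm). From there two flared lead-in wings, also 12 mm high, spread until their inner faces are 79 mm either side of the middle, at box x = -128 mm.
- hood (a joint): Hood angle, rad: 0 shut, 1.85 open (end stop). Its weight, less the pull of the lid spring, closes it below the over-centre point at about 1.35 rad (about 1 N up at the bar lifts it); past that the spring throws it open to 1.85 and it stays. Shut it covers the lane and blocks the tray: 195 mm long, 170 mm wide, top 78 mm above the bench, front wall at box x = -90 mm.
- hood_handle (a point): Middle of the hood's steel bar handle: round, 12 mm thick, along the box's y axis, 82 mm free between two stems; 50 mm out in front of the hood's front wall, 70 mm above the bench when shut, clear above and below. It is 247 mm from the hinge and swings up and back about it. It can be pinched from above (it turns in the fingers) or hooked from below.
- hood_hinge (a point): Point on the hood's level hinge axis (along the box's y), in the middle of the box, 70 mm above the bench, box x = 105 mm.
- tray: Loaded tray: dark slab with orange rim, 140 mm (its x) by 110 mm (its y), 34 mm high, 0.55 to 0.75 kg with its load. Outer sides flat and upright from bench to rim; floor inside 20 mm above the bench, rim 6 mm thick. Origin at the centre of its underside. Either end may go in first. It slides on the bench when pushed; friction differs from time to time.
- home_button (a joint): Travel of the sprung yellow button on the depth stop, m: 0 out (7 mm proud of the face), 0.007 flush; the tray presses it (under 0.7 N), home above 0.005. The rigid stop is set differently every time, its face at box x = 52 to 77 mm, not reported: the tray's home depth must be felt (force rises steeply) or read from this button.
- pickup_a_centre (a point): Centre of a chrome guitar pickup, 70 x 38 x 18 mm, lying loose in the tray.
- pickup_b_centre (a point): Centre of a black guitar pickup, 70 x 38 x 18 mm, lying loose in the tray.
- knob_centre (a point): Centre of a brass knob, 30 mm across and 16 mm high, standing loose in the tray.
- lacquer_jar: Bystander: amber glass jar, 60 mm across, 85 mm high; origin at the centre of its underside.
- mug: Bystander: blue mug, 76 mm across, 90 mm high; origin at the centre of its underside.
- polish_bottle: Bystander: white bottle with red cap, 54 mm across, 150 mm high; origin at the centre of its underside.
Not all that is in view belongs to the job. Of the things like the tray, leave any that is pink, purple or red; of the rest the larger one is meant.

How it is judged:
By the outcome, as a careful person would: the job done as asked, in the order asked, and still so for the second after the job is handed in, with the robot touching nothing.
It also fails if it takes over 72 s, if anything falls off the work surface, if the arm or the gripper's body presses on something with over 40 N, if the wrist force passes 120 N, or if a joint passes its speed limit or range.

## Working session

There is one attempt and no reset: what is moved stays moved. The work goes in short steps, Python scripts to look and compute and a shell command to move; the robot and the scene stay as the last step left them, time stands still between calls to the robot, and variables do not carry over. Pictures are saved under pics/ and viewed, and the job is handed in when it is done.

```bash
ls; mkdir -p pics; python3 - <<'E'
from bench import readout, viewer, job, nets, ctrl
import cv2, numpy as np
s=readout.get_state(); print(s); print(ctrl.finger_overhang)
for n in ("side","top"):
    im,d=viewer.get_image(n); cv2.imwrite(f"pics/{n}0.png",im[:,:,::-1]); np.savez(f"/tmp/{n}0.npz",im=im,d=d)
    p=viewer.camera_params(n); print(n,np.round(p["K"],1).tolist(),np.round(p["cam_to_world"],3).tolist())
for c in ("top","side"):
  for l in ("test_box","lane_mouth","hood_handle","hood_hinge","tray"):
    print(c,l,[(np.round(r["centre"],3).tolist(),round(r["conf"],2)) for r in nets.place_of(c,l)])
print(readout.get_state()["time"])
E
```

```text
pics
{'time': 0.0, 'joint_positions': array([-1.26290484,  0.32180602, -0.07006774,  1.45166575,  0.0226155 ,
        1.37079134, -0.05687483]), 'qd': array([-0.00033016,  0.00068329, -0.00366923, -0.00258029,  0.00113828,
        0.00181021,  0.00024197]), 'joint_torque': array([ 9.40347900e-05, -4.91272581e+01, -4.03944310e-01, -3.12539828e+01,
       -6.40263199e-02,  4.35084407e-02,  1.66211571e-04]), 'position': array([0.18813869, 0.62162643, 0.23247704]), 'tool_rot': array([-0.99135474,  1.33543963,  0.98933474]), 'ft_force': array([-0.30708862,  0.73538592, -0.08485004]), 'torque': array([-0.00780882, -0.04092204,  0.07615014]), 'grip_width': 0.9987308449298175}
0.011
side [[446.2, 0.0, 254.4], [0.0, 446.2, 192.8], [0.0, 0.0, 1.0]] [[0.91, -0.288, 0.299, 0.142], [-0.415, -0.659, 0.628, -0.785], [0.016, -0.695, -0.719, 0.931], [0.0, 0.0, 0.0, 1.0]]
top [[366.9, 0.0, 255.0], [0.0, 366.9, 189.7], [0.0, 0.0, 1.0]] [[-0.012, -0.984, 0.18, 0.281], [-1.0, 0.013, 0.005, -0.062], [-0.007, -0.18, -0.984, 1.188], [0.0, 0.0, 0.0, 1.0]]
top test_box [([0.537, 0.161, -0.0], 0.65)]
top lane_mouth [([0.537, 0.076, -0.003], 0.68)]
top hood_handle [([0.533, 0.016, 0.066], 0.61)]
top hood_hinge [([0.542, 0.264, 0.07], 0.63), ([0.551, -0.489, -0.0], 0.52)]
top tray [([0.366, -0.201, -0.001], 0.83), ([0.32, 0.22, 0.004], 0.72), ([0.579, -0.192, 0.003], 0.71), ([0.196, -0.351, 0.001], 0.64), ([0.69, -0.386, 0.002], 0.61)]
side test_box [([0.535, 0.159, -0.002], 0.97)]
side lane_mouth [([0.536, 0.078, -0.002], 0.87), ([0.542, 0.267, 0.066], 0.73)]
side hood_handle []
side hood_hinge [([0.538, 0.267, 0.063], 0.69)]
side tray [([0.199, -0.356, 0.002], 0.9), ([0.576, -0.193, -0.0], 0.73), ([0.319, 0.221, 0.003], 0.67), ([0.688, -0.386, -0.001], 0.64), ([0.363, -0.207, -0.003], 0.63)]
0.6
```

View pics/top0.png

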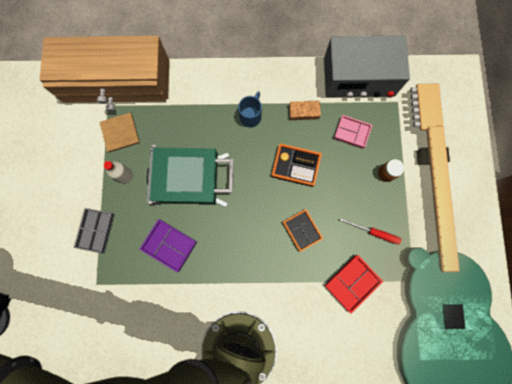

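View pics/side0.png

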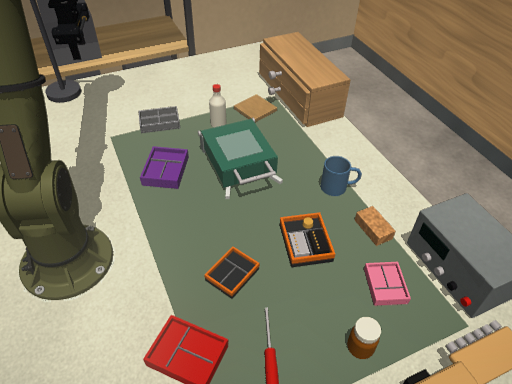

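The top view shows the hooded box at about (185,175) and its handle at about (225,175), with the mouth facing right. The loaded orange-rim tray is at (297,165). The empty orange tray at (302,230) is smaller, and the others are pink, purple, red or grey. Next I'll measure the tray, hood and handle accurately.

```bash
cat > h.py <<'E'
from bench import readout, viewer, job, nets, ctrl
import cv2, numpy as np
from scipy.spatial.transform import Rotation as R
def cloud(n,im,d):
    p=viewer.camera_params(n);K=p["K"];T=p["cam_to_world"]
    v,u=np.mgrid[:d.shape[0],:d.shape[1]]
    P=np.stack([(u-K[0,2])/K[0,0]*d,(v-K[1,2])/K[1,1]*d,d],-1)@T[:3,:3].T+T[:3,3]
    P[d<=0]=np.nan
    return P
def grab(n,name):
    im,d=viewer.get_image(n); cv2.imwrite(f"pics/{name}.png",im[:,:,::-1]); return im,d,cloud(n,im,d)
def orange(im):
    h=cv2.cvtColor(im,cv2.COLOR_RGB2HSV); return (h[...,0]>=5)&(h[...,0]<=18)&(h[...,1]>190)&(h[...,2]>110)
def tray(P,im,c,r=.12,z=.034):
    m=orange(im)&(np.linalg.norm(P[...,:2]-c,axis=-1)<r)&(P[...,2]>.022)&(P[...,2]<.045)
    q=P[m]; rect=cv2.minAreaRect((q[:,:2]*1000).astype(np.float32)); return rect,len(q),np.median(q[:,2])
E
python3 - <<'E'
from h import *
for n in ("top","side"):
    f=np.load(f"/tmp/{n}0.npz");im,d=f["im"],f["d"];P=cloud(n,im,d)
    for c in ((.577,-.192),(.366,-.201)): print(n,tray(P,im,np.array(c)))
    # hood top
    z=P[...,2]; near=(abs(P[...,0]-.54)<.12)&(abs(P[...,1]-.14)<.16)
    h=cv2.cvtColor(im,cv2.COLOR_RGB2HSV)
    m=near&(abs(z-.078)<.006)&(h[...,1]>60)
    q=P[m];print("hood",cv2.minAreaRect((q[:,:2]*1000).astype(np.float32)),np.median(q[:,2]))
    m=near&(z>.055)&(z<.09)&(P[...,1]<.05)&(h[...,1]<70)
    q=P[m];print("bar",len(q),q.min(0),q.max(0),np.median(q,0)); 
    m2=m&(P[...,1]<.03);q=P[m2];print(np.polyfit(q[:,0],q[:,1],1))
    for l,c in (("jar",(.55,-.49)),):pass
for l in ("lacquer_jar","mug","polish_bottle","knob_centre","pickup_a_centre","pickup_b_centre","home_button"):
    print(l,[(np.round(r["centre"],3).tolist(),round(r["conf"],2)) for r in nets.place_of("top",l)])
im=cv2.imread("pics/top0.png");cv2.imwrite("pics/top0z.png",cv2.resize(im[110:250,130:340],None,fx=3.5,fy=3.5,interpolation=cv2.INTER_CUBIC))
print(readout.get_state()["time"])
E
```

```text
top (((574.94091796875, -190.58494567871094), (136.02496337890625, 107.8924331665039), 75.06929779052734), 212, np.float64(0.03143991357161191))
top (((367.352783203125, -176.39588928222656), (66.59370422363281, 113.45857238769531), 73.02238464355469), 6, np.float64(0.02343393035928254))
hood ((537.6868286132812, 166.55003356933594), (198.4547882080078, 170.70770263671875), 87.8525161743164) 0.07679017435139801
bar 183 [0.47911165 0.01128676 0.06412169] [0.58705241 0.04911573 0.07869453] [0.53535507 0.02047592 0.07266598]
[-0.03484409  0.03664665]
side (((574.8853759765625, -192.22027587890625), (144.13641357421875, 110.95265197753906), 75.59966278076172), 569, np.float64(0.032718823171144495))
side (((362.52142333984375, -206.22666931152344), (109.64169311523438, 86.18119049072266), 27.96480369567871), 304, np.float64(0.02548891294184885))
hood ((539.497802734375, 167.31375122070312), (203.7667999267578, 177.1034698486328), 87.98676300048828) 0.07789060023397354
bar 207 [0.47801637 0.00778595 0.06500851] [0.58557769 0.04992723 0.0807676 ] [0.53091138 0.01747247 0.07334614]
[-0.03145251  0.03389132]
lacquer_jar [([0.549, -0.49, 0.001], 0.58)]
mug [([0.75, -0.042, 0.004], 0.73)]
polish_bottle [([0.553, 0.374, 0.008], 0.56)]
knob_centre [([0.753, -0.042, 0.002], 0.62), ([0.603, -0.148, 0.024], 0.47)]
pickup_a_centre [([0.54, -0.211, 0.027], 0.48), ([0.533, 0.02, 0.064], 0.36)]
pickup_b_centre [([0.598, -0.218, 0.023], 0.64)]Traceback (most recent call last):
  File "<stdin>", line 15, in <module>
ValueError: it knows: hood_handle, hood_hinge, knob_centre, lacquer_jar, lane_mouth, mug, pickup_a_centre, pickup_b_centre, polish_bottle, test_box, tray
```

```bash
python3 - <<'E'
from h import *
s=readout.get_state(); print(s["time"],np.round(s["position"],4)); print(np.round(R.from_rotvec(s["tool_rot"]).as_matrix(),3))
B=R.from_euler('z',88.1,degrees=True).as_matrix()
# desired: x down, z along box +x
x=np.array([0,0,-1.]);
for sg in (1,-1):
    z=sg*B[:,0]; M=np.column_stack([x,np.cross(z,x),z])
    print(np.round(R.from_matrix(R.from_rotvec(s["tool_rot"]).as_matrix().T@M).as_rotvec(degrees=True),1))
t=np.array([.5335,.0195,.16])
print(np.round(R.from_rotvec(s["tool_rot"]).as_matrix().T@(t-s["position"]),4))
im=cv2.imread("pics/top0.png");cv2.imwrite("pics/top0z.png",cv2.resize(im[110:250,130:340],None,fx=3.5,fy=3.5,interpolation=cv2.INTER_CUBIC))
E
```

```text
0.9 [0.1883 0.6222 0.2336]
[[ 0.    -0.957  0.29 ]
 [ 0.     0.29   0.957]
 [-1.    -0.     0.   ]]
[-14.9   0.    0. ]
[165.1   0.   -0. ]
[ 0.0736 -0.505  -0.4769]
```

```bash
sleep 1
```

```text
(no output)
```

View pics/top0z.png

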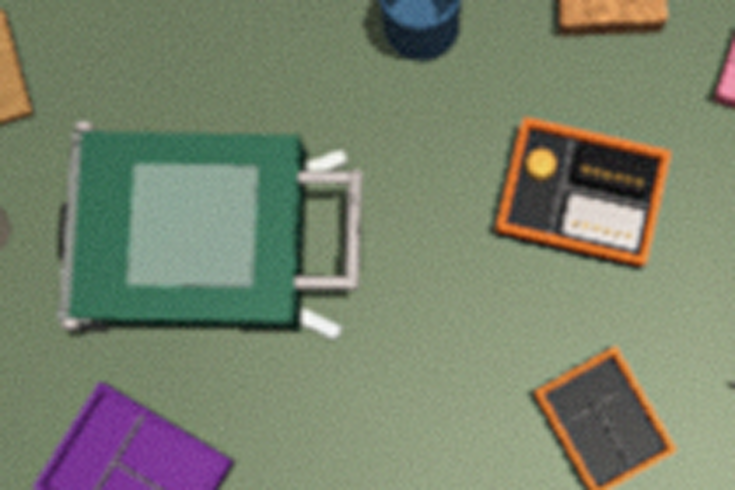

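The zoom shows the hood shut, with the flared wings and bar in front of it. The tray carries the brass knob and both pickups, yawed about 13° from the lane. Now I'll move above the handle bar.

```bash
python3 -m creep '[{"linear":[0,-0.02,-0.02],"twist":[-2,0,0],"fingers":-0.3},{"linear":[0,-0.05,-0.047],"twist":[-5,0,0],"fingers":-0.3},{"linear":[0,-0.078,-0.073],"twist":[-8,0,0],"fingers":-0.3},{"linear":[0,-0.106,-0.1],"twist":[-11,0,0],"fingers":-0.3},{"linear":[0,-0.134,-0.126],"twist":[-14,0,0],"fingers":-0.3},{"linear":[0,-0.162,-0.152],"twist":[-14.9,0,0],"fingers":-0.3},{"linear":[0,-0.19,-0.179],"twist":[-14.9,0,0],"fingers":-0.3},{"linear":[0,-0.218,-0.206],"twist":[-14.9,0,0],"fingers":-0.3}]'
python3 - <<'E'
from h import *
s=readout.get_state();t=np.array([.5335,.0195,.16]);M=R.from_rotvec(s["tool_rot"]).as_matrix()
print(np.round(M,3));print(np.round(M.T@(t-s["position"]),4))
E
```

```text
time: 1.57
position: [0.3379, 0.3601, 0.2338]
tool_rot: [-1.184, 1.224, 1.184]
ft_force: [1.2, -0.4, -0.5]
grip_width: 0.657
[[ 0.    -0.999  0.034]
 [ 0.001  0.034  0.999]
 [-1.    -0.     0.001]]
[ 0.0737 -0.2068 -0.3339]
```

```bash
python3 -m creep '[{"linear":[0,-0.021,-0.033],"twist":[0,0,0],"fingers":-0.3},{"linear":[0,-0.042,-0.067],"twist":[0,0,0],"fingers":-0.3},{"linear":[0,-0.063,-0.1],"twist":[0,0,0],"fingers":-0.3},{"linear":[0,-0.084,-0.134],"twist":[0,0,0],"fingers":-0.3},{"linear":[0,-0.105,-0.168],"twist":[0,0,0],"fingers":-0.3},{"linear":[0,-0.125,-0.201],"twist":[0,0,0],"fingers":-0.3},{"linear":[0,-0.146,-0.235],"twist":[0,0,0],"fingers":-0.3},{"linear":[0.01,-0.167,-0.268],"twist":[0,0,0],"fingers":-0.3}]'
python3 -m creep '[{"linear":[0.01,-0.02,-0.033],"twist":[0,0,0],"fingers":-0.3},{"linear":[0.03,-0.035,-0.055],"twist":[0,0,0],"fingers":-0.3},{"linear":[0.05,-0.04,-0.065],"twist":[0,0,0],"fingers":-0.3},{"linear":[0.06,-0.04,-0.066],"twist":[0,0,0],"fingers":-0.3},{"linear":[0.06,-0.04,-0.066],"twist":[0,0,0],"fingers":-0.3}]'
python3 - <<'E'
from h import *
s=readout.get_state();t=np.array([.5335,.0195,.062]);M=R.from_rotvec(s["tool_rot"]).as_matrix()
print(s["position"],s["time"]);print(np.round(M.T@(t-s["position"]),4))
im,d,P=grab("top","top1");cv2.imwrite("pics/top1z.png",cv2.resize(im[110:250,130:340,::-1],None,fx=3.5,fy=3.5))
im,d,P=grab("side","side1");cv2.imwrite("pics/side1z.png",cv2.resize(im[80:240,150:350,::-1],None,fx=3.5,fy=3.5))
E
```

```text
time: 2.23
position: [0.497, 0.0867, 0.2257]
tool_rot: [-1.185, 1.22, 1.182]
ft_force: [0.3, 1.0, 0.8]
grip_width: 0.651
time: 2.65
position: [0.531, 0.0207, 0.1611]
tool_rot: [-1.182, 1.23, 1.186]
ft_force: [-1.7, 0.7, -0.5]
grip_width: 0.652
[0.53098416 0.02070231 0.16112683] 2.65
[ 0.0991 -0.003  -0.001 ]
```

View pics/side1z.png

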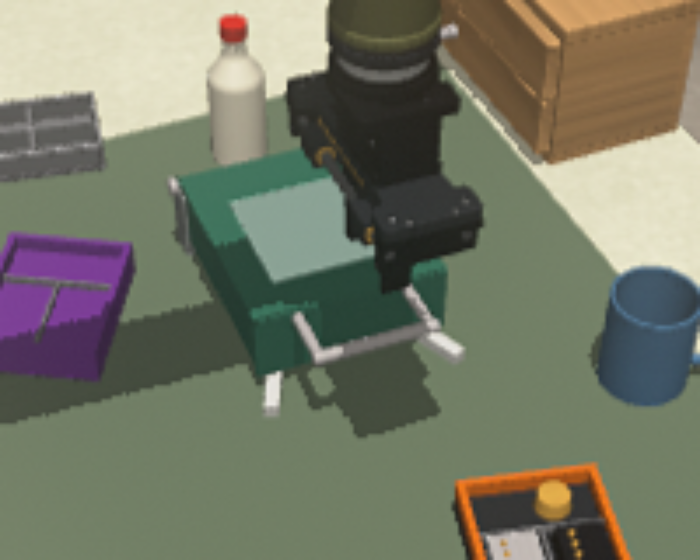

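The gripper is above the bar, at about (375,345) in the crop, and the space below is clear. I'll narrow the opening, descend and pinch.

```bash
python3 -m creep '[{"linear":[0,-0.003,-0.001],"twist":[0,0,0],"fingers":0.15},{"linear":[0.02,-0.003,-0.001],"twist":[0,0,0],"fingers":0.15},{"linear":[0.04,-0.003,-0.001],"twist":[0,0,0],"fingers":0.15},{"linear":[0.06,-0.003,-0.001],"twist":[0,0,0],"fingers":0.15},{"linear":[0.08,-0.003,-0.001],"twist":[0,0,0],"fingers":0.15},{"linear":[0.095,-0.003,-0.001],"twist":[0,0,0],"fingers":0.15},{"linear":[0.099,-0.003,-0.001],"twist":[0,0,0],"fingers":0.15},{"linear":[0.099,-0.003,-0.001],"twist":[0,0,0],"fingers":0.15}]' 10
python3 -m creep '[{"linear":[0,0,0],"twist":[0,0,0],"fingers":1},{"linear":[0,0,0],"twist":[0,0,0],"fingers":1},{"linear":[0,0,0],"twist":[0,0,0],"fingers":1},{"linear":[0,0,0],"twist":[0,0,0],"fingers":1},{"linear":[0,0,0],"twist":[0,0,0],"fingers":1},{"linear":[0,0,0],"twist":[0,0,0],"fingers":1}]' 10
python3 - <<'E'
from h import *
im,d,P=grab("side","side2");cv2.imwrite("pics/side2z.png",cv2.resize(im[80:240,150:350,::-1],None,fx=3.5,fy=3.5))
for th in np.arange(.05,1.8,.1)[:]:
  pass
th=np.linspace(0,1.75,28)
for a in th: print(round(a,2),np.round([-247*np.sin(a),0,247*(1-np.cos(a))],0))
E
```

```text
time: 3.42
position: [0.5357, 0.0211, 0.0645]
tool_rot: [-1.185, 1.224, 1.186]
ft_force: [0.2, 0.8, 0.5]
grip_width: 0.426
time: 3.92
position: [0.5364, 0.0191, 0.0651]
tool_rot: [-1.185, 1.225, 1.183]
ft_force: [1.7, -2.0, -0.1]
grip_width: 0.13
0.0 [-0.  0.  0.]
0.06 [-16.   0.   1.]
0.13 [-32.   0.   2.]
0.19 [-48.   0.   5.]
0.26 [-63.   0.   8.]
0.32 [-79.   0.  13.]
0.39 [-94.   0.  18.]
0.45 [-108.    0.   25.]
0.52 [-122.    0.   32.]
0.58 [-136.    0.   41.]
0.65 [-149.    0.   50.]
0.71 [-162.    0.   60.]
0.78 [-173.    0.   71.]
0.84 [-184.    0.   83.]
0.91 [-195.    0.   95.]
0.97 [-204.    0.  108.]
1.04 [-213.    0.  121.]
1.1 [-220.    0.  135.]
1.17 [-227.    0.  150.]
1.23 [-233.    0.  165.]
1.3 [-238.    0.  180.]
1.36 [-242.    0.  196.]
1.43 [-244.    0.  211.]
1.49 [-246.    0.  227.]
1.56 [-247.    0.  243.]
1.62 [-247.    0.  259.]
1.69 [-245.    0.  275.]
1.75 [-243.    0.  291.]
```

View pics/side2z.png

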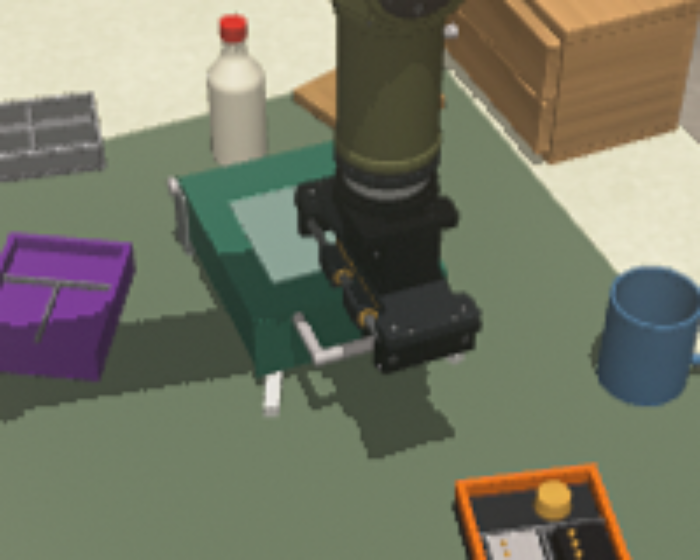

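The opening reads 11.3 mm against the 12 mm bar, so it is pinched. Now I'll swing it along the arc.

```bash
python3 -m creep '[{"linear":[-0.016,0,0.001],"twist":[0,0,0],"fingers":1},{"linear":[-0.032,0,0.002],"twist":[0,0,0],"fingers":1},{"linear":[-0.048,0,0.005],"twist":[0,0,0],"fingers":1},{"linear":[-0.063,0,0.008],"twist":[0,0,0],"fingers":1},{"linear":[-0.079,0,0.013],"twist":[0,0,0],"fingers":1},{"linear":[-0.094,0,0.018],"twist":[0,0,0],"fingers":1},{"linear":[-0.108,0,0.025],"twist":[0,0,0],"fingers":1},{"linear":[-0.122,0,0.032],"twist":[0,0,0],"fingers":1}]'
python3 - <<'E'
from h import *
im,d,P=grab("side","side3");cv2.imwrite("pics/side3z.png",cv2.resize(im[60:240,150:350,::-1],None,fx=3,fy=3))
E
```

```text
time: 4.63
position: [0.537, 0.0494, 0.1875]
tool_rot: [-1.185, 1.228, 1.181]
ft_force: [0.2, -4.0, 1.7]
grip_width: 0.132
```

View pics/side3z.png

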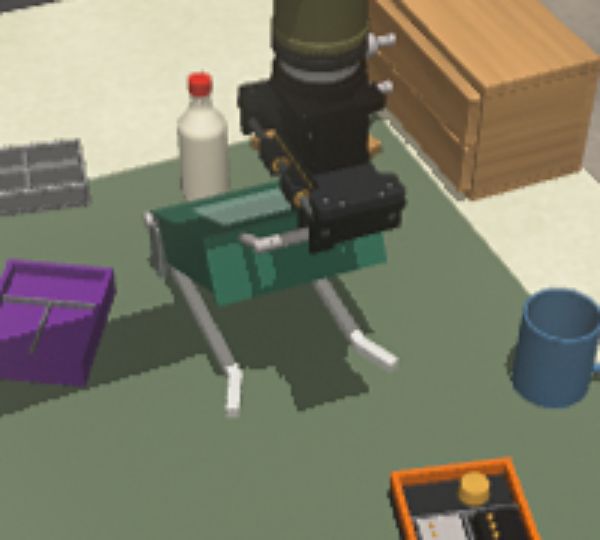

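The hood is lifting, with the bar held at about (290,240). I'll continue the arc.

```bash
python3 -m creep '[{"linear":[-0.014,0,0.009],"twist":[0,0,0],"fingers":1},{"linear":[-0.027,0,0.018],"twist":[0,0,0],"fingers":1},{"linear":[-0.040,0,0.028],"twist":[0,0,0],"fingers":1},{"linear":[-0.051,0,0.039],"twist":[0,0,0],"fingers":1},{"linear":[-0.062,0,0.051],"twist":[0,0,0],"fingers":1},{"linear":[-0.073,0,0.063],"twist":[0,0,0],"fingers":1},{"linear":[-0.082,0,0.076],"twist":[0,0,0],"fingers":1},{"linear":[-0.091,0,0.089],"twist":[0,0,0],"fingers":1}]'
python3 -m creep '[{"linear":[-0.007,0,0.014],"twist":[0,0,0],"fingers":1},{"linear":[-0.014,0,0.029],"twist":[0,0,0],"fingers":1},{"linear":[-0.020,0,0.044],"twist":[0,0,0],"fingers":1},{"linear":[-0.025,0,0.059],"twist":[0,0,0],"fingers":1},{"linear":[-0.029,0,0.075],"twist":[0,0,0],"fingers":1},{"linear":[-0.031,0,0.090],"twist":[0,0,0],"fingers":1},{"linear":[-0.033,0,0.106],"twist":[0,0,0],"fingers":1},{"linear":[-0.034,0,0.122],"twist":[0,0,0],"fingers":1}]'
python3 - <<'E'
from h import *
im,d,P=grab("side","side4");cv2.imwrite("pics/side4z.png",cv2.resize(im[20:240,150:350,::-1],None,fx=2.7,fy=2.7))
E
```

```text
time: 5.35
position: [0.5403, 0.1371, 0.2803]
tool_rot: [-1.184, 1.229, 1.179]
ft_force: [-1.7, -6.5, 6.7]
grip_width: 0.131
time: 6.02
position: [0.5442, 0.264, 0.3135]
tool_rot: [-1.184, 1.222, 1.184]
ft_force: [0.7, -0.8, 1.9]
grip_width: 0.132
```

View pics/side4z.png

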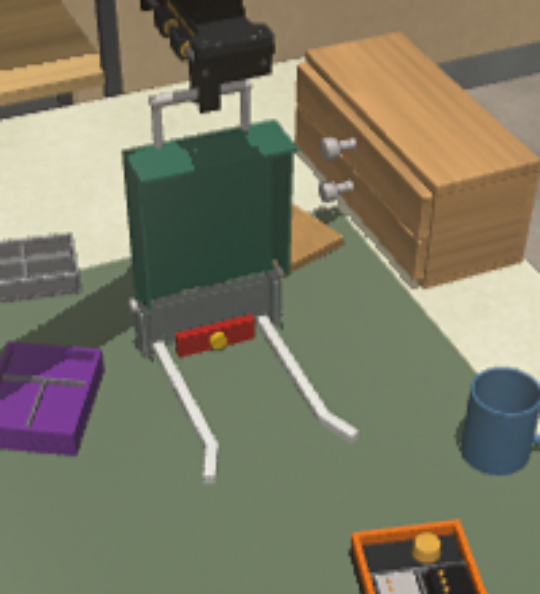

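The hood stands upright, past over-centre, and the red stop and yellow button show at about (217,340). I'll carry it on to about 1.8 rad, then release.

```bash
python3 -m creep '[{"linear":[0,0,0.016],"twist":[0,0,0],"fingers":1},{"linear":[0.002,0,0.032],"twist":[0,0,0],"fingers":1},{"linear":[0.004,0,0.048],"twist":[0,0,0],"fingers":1},{"linear":[0.007,0,0.060],"twist":[0,0,0],"fingers":1},{"linear":[0.008,0,0.064],"twist":[0,0,0],"fingers":1},{"linear":[0.008,0,0.064],"twist":[0,0,0],"fingers":0.4},{"linear":[0.008,0,0.064],"twist":[0,0,0],"fingers":0.4},{"linear":[0.008,0,0.064],"twist":[0,0,0],"fingers":0.4}]'
python3 -m creep '[{"linear":[-0.02,0,0],"twist":[0,0,0],"fingers":0.4},{"linear":[-0.05,0,0],"twist":[0,0,0],"fingers":0.4},{"linear":[-0.08,0,-0.02],"twist":[0,0,0],"fingers":0.4},{"linear":[-0.08,0,-0.06],"twist":[0,0,0],"fingers":0.4},{"linear":[-0.08,0,-0.1],"twist":[0,0,0],"fingers":0.4},{"linear":[-0.08,0,-0.1],"twist":[0,0,0],"fingers":0.4}]'
python3 - <<'E'
from h import *
im,d,P=grab("side","side5");cv2.imwrite("pics/side5z.png",cv2.resize(im[20:320,150:400,::-1],None,fx=2,fy=2))
z=P[...,2];h=cv2.cvtColor(im,cv2.COLOR_RGB2HSV)
m=(h[...,0]<8)&(h[...,1]>150)&(abs(P[...,0]-.54)<.06)&(abs(P[...,1]-.22)<.06)&(z<.05)
q=P[m];print("red stop",len(q),q.min(0),q.max(0),np.median(q,0))
if len(q):
  m2=q[:,2]<.027; print(np.polyfit(q[m2,0],q[m2,1],1), np.median(q[m2],0))
m=(h[...,0]>20)&(h[...,0]<33)&(h[...,1]>150)&(abs(P[...,0]-.54)<.06)&(abs(P[...,1]-.22)<.06);q=P[m];print("button",len(q),q.min(0),q.max(0),np.median(q,0))
# rails
m=(h[...,1]<40)&(h[...,2]>130)&(abs(z-.012)<.004)&(abs(P[...,0]-.54)<.1)&(P[...,1]>.07)&(P[...,1]<.2)
q=P[m]
for s in (-1,1):
  a=q[(q[:,0]-.537)*s>0]; 
  if len(a)>10:
    f=np.polyfit(a[:,1],a[:,0],1); print("rail",len(a),f,np.polyval(f,.12), a[:,0].min(),a[:,0].max())
E
```

```text
time: 6.73
position: [0.5458, 0.3257, 0.3025]
tool_rot: [-1.184, 1.229, 1.184]
ft_force: [-0.2, 0.4, -0.6]
grip_width: 0.262
time: 7.23
position: [0.5446, 0.2146, 0.3853]
tool_rot: [-1.178, 1.234, 1.169]
ft_force: [1.7, -1.8, 0.8]
grip_width: 0.302
red stop 219 [0.49089652 0.23004199 0.00194903] [0.58337475 0.24852242 0.03467317] [0.52943532 0.23795307 0.02229205]
[-0.04354799  0.26097289] [0.52814348 0.2374979  0.01543452]
button 26 [0.52906621 0.22623836 0.00686534] [0.54525237 0.23398653 0.02771806] [0.53756241 0.23011479 0.01876274]
rail 128 [0.03933391 0.46359533] 0.46831539444885323 0.45830193994916035 0.47785547338631407
rail 122 [0.02684461 0.59734633] 0.6005676786225516 0.5929253617126937 0.6101506639924231
```

View pics/side5z.png

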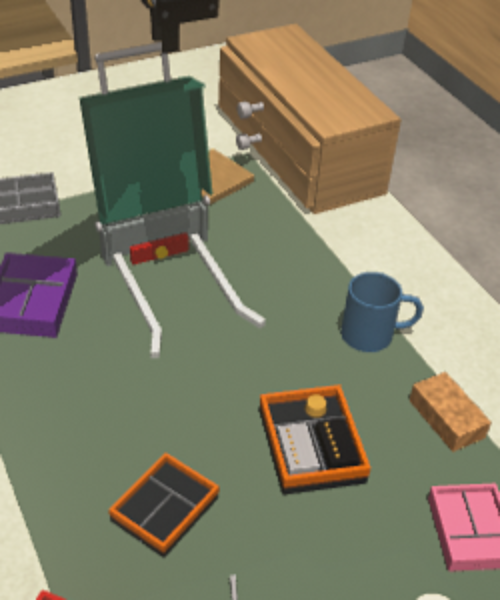

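The hood is fully open and stays there by itself. The red stop is at about (160,245) and the rails are straight. I'll move to the far side (+x) of the tray, with the tool still square to the lane, so I can push it sideways onto the lane's axis.

```bash
python3 -m creep '[{"linear":[0,-0.01,-0.03],"twist":[0,0,0],"fingers":-0.4},{"linear":[0,-0.022,-0.066],"twist":[0,0,0],"fingers":-0.4},{"linear":[0,-0.034,-0.102],"twist":[0,0,0],"fingers":-0.4},{"linear":[0.01,-0.046,-0.138],"twist":[0,0,0],"fingers":-0.4},{"linear":[0.02,-0.058,-0.173],"twist":[0,0,0],"fingers":-0.4},{"linear":[0.03,-0.07,-0.208],"twist":[0,0,0],"fingers":-0.4},{"linear":[0.04,-0.082,-0.244],"twist":[0,0,0],"fingers":-0.4},{"linear":[0.05,-0.094,-0.28],"twist":[0,0,0],"fingers":-0.4}]'
python3 -m creep '[{"linear":[0.02,-0.01,-0.03],"twist":[0,0,0],"fingers":-0.4},{"linear":[0.04,-0.02,-0.06],"twist":[0,0,0],"fingers":-0.4},{"linear":[0.055,-0.03,-0.09],"twist":[0,0,0],"fingers":-0.4},{"linear":[0.07,-0.04,-0.115],"twist":[0,0,0],"fingers":-0.4},{"linear":[0.085,-0.046,-0.13],"twist":[0,0,0],"fingers":-0.4},{"linear":[0.085,-0.046,-0.132],"twist":[0,0,0],"fingers":-0.4},{"linear":[0.085,-0.046,-0.132],"twist":[0,0,0],"fingers":-0.4}]'
cat >> h.py <<'E'
def to(t):
    s=readout.get_state();M=R.from_rotvec(s["tool_rot"]).as_matrix()
    print("t",s["time"],"at",np.round(s["position"],4),"x",np.round(M[:,0],3),"yaw z",round(np.degrees(np.arctan2(M[1,2],M[0,2])),2),"F",np.round(s["ft_force"],1)); print("shift",np.round(M.T@(np.array(t)-s["position"]),4))
E
python3 - <<'E'
from h import *
to([.672,-.2,.024])
im,d,P=grab("top","top6");cv2.imwrite("pics/top6z.png",cv2.resize(im[90:260,130:350,::-1],None,fx=3.3,fy=3.3,interpolation=cv2.INTER_CUBIC))
z=P[...,2];h=cv2.cvtColor(im,cv2.COLOR_RGB2HSV)
m=(h[...,1]<45)&(h[...,2]>130)&(z<.025)&(abs(P[...,0]-.54)<.1)&(P[...,1]>.08)&(P[...,1]<.22)
q=P[m]
for s in (-1,1):
  a=q[(q[:,0]-.537)*s>0]
  if len(a)>10:
    f=np.polyfit(a[:,1],a[:,0],1); print("rail",len(a),f,np.polyval(f,.12),a[:,0].min(),a[:,0].max(),np.median(a[:,2]))
m=(h[...,0]<8)&(h[...,1]>150)&(abs(P[...,0]-.54)<.06)&(abs(P[...,1]-.22)<.06)&(z<.05)
q=P[m];print("red",len(q),q.min(0),q.max(0))
E
```

```text
time: 7.95
position: [0.627, -0.0579, 0.3324]
tool_rot: [-1.183, 1.226, 1.185]
ft_force: [1.4, -0.1, 0.2]
grip_width: 0.692
time: 8.53
position: [0.6675, -0.1908, 0.2466]
tool_rot: [-1.18, 1.229, 1.185]
ft_force: [-0.5, 0.8, 0.2]
grip_width: 0.696
t 8.5333 at [ 0.6675 -0.1908  0.2466] x [-0.004  0.    -1.   ] yaw z 87.9 F [-0.5  0.8  0.2]
shift [ 0.2226 -0.0057 -0.0091]
rail 249 [0.0118642  0.46902062] 0.4704443249466173 0.4530421512299381 0.5299785114543589 0.009547895408096307
rail 244 [0.03414881 0.59782966] 0.6019275154116035 0.5933705793923905 0.618079139780906 0.008989064737001784
red 123 [ 0.49173437  0.23375563 -0.00256721] [0.58487884 0.25765991 0.03725545]
```

View pics/top6z.png

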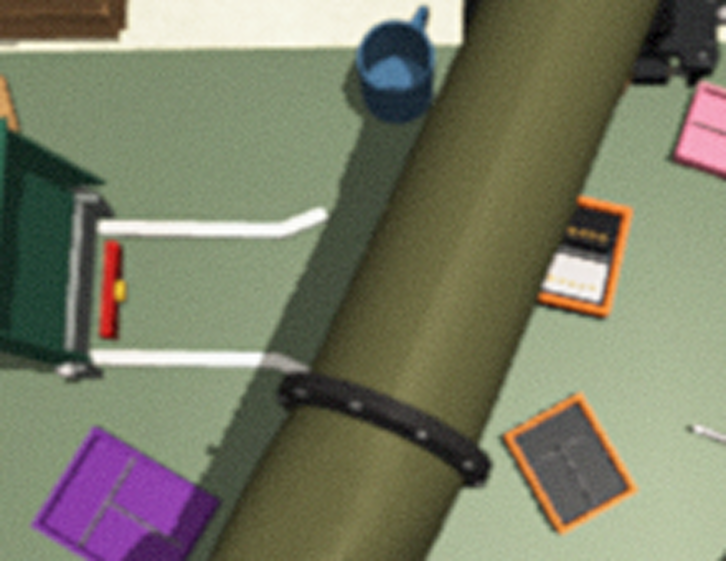

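The arm hides part of the tray, but the rails give a lane centre of x≈0.536 at y=0.12, which agrees with the earlier fit. I'll lower beside the tray.

```bash
python3 -m creep '[{"linear":[0.03,-0.006,-0.009],"twist":[0,0,0],"fingers":-0.4},{"linear":[0.06,-0.006,-0.009],"twist":[0,0,0],"fingers":-0.4},{"linear":[0.09,-0.006,-0.009],"twist":[0,0,0],"fingers":-0.4},{"linear":[0.12,-0.006,-0.009],"twist":[0,0,0],"fingers":-0.4},{"linear":[0.15,-0.006,-0.009],"twist":[0,0,0],"fingers":-0.4},{"linear":[0.18,-0.006,-0.009],"twist":[0,0,0],"fingers":-0.4},{"linear":[0.205,-0.006,-0.009],"twist":[0,0,0],"fingers":-0.4},{"linear":[0.222,-0.006,-0.009],"twist":[0,0,0],"fingers":-0.4}]'
python3 - <<'E'
from h import *
to([.615,-.203,.024])
im,d,P=grab("side","side7");cv2.imwrite("pics/side7z.png",cv2.resize(im[100:330,220:450,::-1],None,fx=2.5,fy=2.5))
E
```

```text
time: 9.25
position: [0.6744, -0.1953, 0.025]
tool_rot: [-1.184, 1.223, 1.189]
ft_force: [-0.5, 0.3, -0.6]
grip_width: 0.698
t 9.25 at [ 0.6744 -0.1953  0.025 ] x [-0.001  0.002 -1.   ] yaw z 88.24 F [-0.5  0.3 -0.6]
shift [ 0.0011  0.0591 -0.0095]
```

View pics/side7z.png

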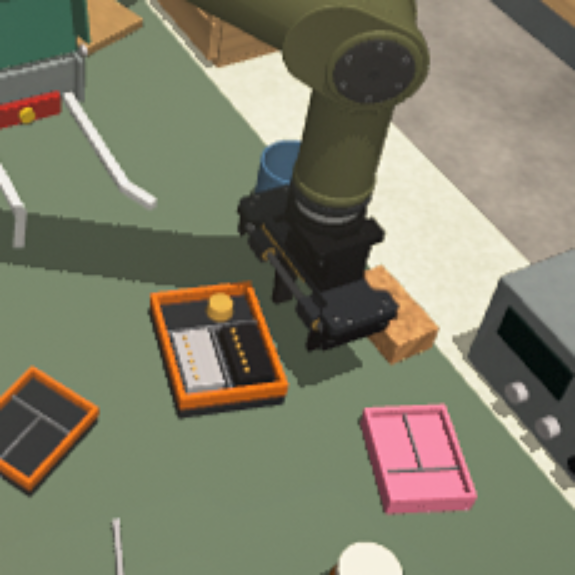

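Fingers are beside the tray at about (300,310), clear of the mug and the sponge block. Now I'll push sideways, slowly.

```bash
python3 -m creep '[{"linear":[0,0.008,-0.004],"twist":[0,0,0],"fingers":-0.4},{"linear":[0,0.016,-0.004],"twist":[0,0,0],"fingers":-0.4},{"linear":[0,0.024,-0.004],"twist":[0,0,0],"fingers":-0.4},{"linear":[0,0.031,-0.004],"twist":[0,0,0],"fingers":-0.4},{"linear":[0,0.038,-0.004],"twist":[0,0,0],"fingers":-0.4},{"linear":[0,0.045,-0.004],"twist":[0,0,0],"fingers":-0.4},{"linear":[0,0.052,-0.004],"twist":[0,0,0],"fingers":-0.4},{"linear":[0,0.058,-0.004],"twist":[0,0,0],"fingers":-0.4}]'
python3 - <<'E'
from h import *
to([.6,-.2,.024])
im,d,P=grab("side","side8");cv2.imwrite("pics/side8z.png",cv2.resize(im[100:330,220:450,::-1],None,fx=2.5,fy=2.5))
print(tray(P,im,np.array([.545,-.19])))
E
```

```text
time: 9.97
position: [0.6188, -0.2, 0.0289]
tool_rot: [-1.187, 1.219, 1.18]
ft_force: [5.3, 1.2, 3.1]
grip_width: 0.697
t 9.9667 at [ 0.6188 -0.2     0.0289] x [ 0.006  0.001 -1.   ] yaw z 88.09 F [5.3 1.2 3.1]
shift [ 0.0047  0.0188 -0.0006]
(((549.6005249023438, -199.0860595703125), (144.16697692871094, 111.83104705810547), 84.20384216308594), 625, np.float64(0.03233324353867306))
```

View pics/side8z.png

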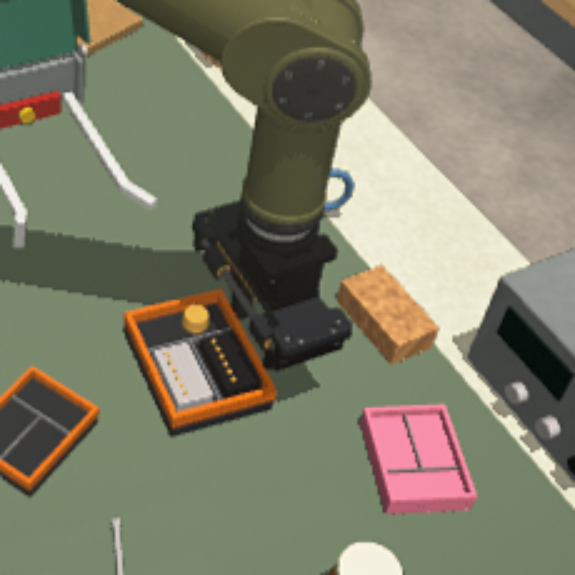

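The tray is now at yaw 84° and has moved sideways with its load intact. It needs about 24 mm more.

```bash
python3 -m creep '[{"linear":[0.002,0.006,0],"twist":[0,0,0],"fingers":-0.4},{"linear":[0.003,0.012,0],"twist":[0,0,0],"fingers":-0.4},{"linear":[0.003,0.017,0],"twist":[0,0,0],"fingers":-0.4},{"linear":[0.003,0.020,0],"twist":[0,0,0],"fingers":-0.4},{"linear":[0.003,0.022,0],"twist":[0,0,0],"fingers":-0.4},{"linear":[0.003,0.022,0],"twist":[0,0,0],"fingers":-0.4}]'
python3 - <<'E'
from h import *
to([.6,-.2,.024])
im,d,P=grab("side","side9");print(tray(P,im,np.array([.53,-.2])))
im,d,P=grab("top","top9");print(tray(P,im,np.array([.53,-.2])))
E
```

```text
time: 10.52
position: [0.5963, -0.2005, 0.0253]
tool_rot: [-1.188, 1.222, 1.181]
ft_force: [4.8, 0.0, 4.3]
grip_width: 0.701
t 10.5167 at [ 0.5963 -0.2005  0.0253] x [ 0.005 -0.001 -1.   ] yaw z 88.09 F [4.8 0.  4.3]
shift [ 0.0013 -0.0037  0.0006]
(((497.7656555175781, -200.92892456054688), (142.474365234375, 174.1383056640625), 88.24034118652344), 658, np.float64(0.03218481971896259))
(((493.11041259765625, -240.5652618408203), (57.62496566772461, 145.2803955078125), 48.5733528137207), 68, np.float64(0.03199763457515792))
```

```bash
python3 - <<'E'
from h import *
for r in (.092,.1):
  im,d,P=grab("side","side10");print(tray(P,im,np.array([.53,-.2]),r))
E
```

```text
(((530.2908935546875, -200.91392517089844), (143.61709594726562, 111.8984375), 87.86280822753906), 616, np.float64(0.03239317354631477))
(((529.696533203125, -201.21188354492188), (143.496826171875, 111.75729370117188), 87.41110229492188), 621, np.float64(0.03255571847785199))
```

```bash
python3 -m creep '[{"linear":[0,0.003,0],"twist":[0,0,0],"fingers":-0.4},{"linear":[0,0.005,0],"twist":[0,0,0],"fingers":-0.4},{"linear":[0,0.005,0],"twist":[0,0,0],"fingers":-0.4},{"linear":[0,0.002,0],"twist":[0,0,0],"fingers":-0.4},{"linear":[0,-0.01,0],"twist":[0,0,0],"fingers":-0.4},{"linear":[0,-0.03,0],"twist":[0,0,0],"fingers":-0.4},{"linear":[-0.03,-0.035,0],"twist":[0,0,0],"fingers":-0.4},{"linear":[-0.06,-0.035,0],"twist":[0,0,0],"fingers":-0.4}]'
python3 - <<'E'
from h import *
im,d,P=grab("side","side11");print(tray(P,im,np.array([.527,-.2]),.093))
c=[.5255-.033*.12,-.2-.12,.13];to(c)
E
```

```text
time: 11.38
position: [0.627, -0.2003, 0.0804]
tool_rot: [-1.18, 1.231, 1.192]
ft_force: [0.6, 0.4, 0.9]
grip_width: 0.699
(((524.8604125976562, -201.2030029296875), (142.45730590820312, 113.2200927734375), 88.22977447509766), 637, np.float64(0.03249454521796913))
t 11.4333 at [ 0.6308 -0.2026  0.0887] x [ 0.002 -0.002 -1.   ] yaw z 88.07 F [ 2.5 -0.9  4.3]
shift [-0.0413  0.1052 -0.121 ]
```

```bash
python3 - <<'E'
from h import *
print(np.round(readout.get_state()["joint_positions"],3))
E
```

```text
[-0.168  0.494  0.576  1.602 -0.289  1.13   2.015]
```

```bash
python3 -m creep '[{"linear":[-0.02,0.013,-0.015],"twist":[7,0,0],"fingers":-0.4},{"linear":[-0.04,0.026,-0.03],"twist":[14,0,0],"fingers":-0.4},{"linear":[-0.05,0.039,-0.045],"twist":[21,0,0],"fingers":-0.4},{"linear":[-0.05,0.052,-0.06],"twist":[28,0,0],"fingers":-0.4},{"linear":[-0.05,0.065,-0.075],"twist":[35,0,0],"fingers":-0.4},{"linear":[-0.05,0.078,-0.09],"twist":[42,0,0],"fingers":-0.4},{"linear":[-0.05,0.091,-0.105],"twist":[49,0,0],"fingers":-0.4},{"linear":[-0.05,0.105,-0.121],"twist":[56,0,0],"fingers":-0.4}]'
python3 -m creep '[{"linear":[0,0,0],"twist":[7,0,0],"fingers":-0.4},{"linear":[0,0,0],"twist":[14,0,0],"fingers":-0.4},{"linear":[0,0,0],"twist":[21,0,0],"fingers":-0.4},{"linear":[0,0,0],"twist":[28,0,0],"fingers":-0.4},{"linear":[0,0,0],"twist":[34,0,0],"fingers":-0.4},{"linear":[0,0,0],"twist":[34,0,0],"fingers":-0.4}]'
python3 - <<'E'
from h import *
im,d,P=grab("side","side12");print(tray(P,im,np.array([.525,-.2]),.093))
to([.5214,-.318,.024]); print(np.round(readout.get_state()["joint_positions"],3))
E
```

```text
time: 12.1
position: [0.5179, -0.3188, 0.1324]
tool_rot: [-0.432, 1.53, 0.436]
ft_force: [0.6, 0.8, 0.9]
grip_width: 0.702
time: 12.6
position: [0.5186, -0.3184, 0.1323]
tool_rot: [0.03, 1.575, -0.028]
ft_force: [-0.3, -0.8, 0.3]
grip_width: 0.701
(((523.7796020507812, -200.98410034179688), (143.8479766845703, 109.19979858398438), 88.02269744873047), 432, np.float64(0.03222250140143229))
t 12.65 at [ 0.5188 -0.3185  0.1325] x [-0.004  0.001 -1.   ] yaw z -1.84 F [-1.1  0.5 -0.7]
shift [0.1085 0.0005 0.0029]
[-0.256  0.44   0.966  1.708 -0.383  1.202  0.776]
```

Tool is now square behind the tray. I'll lower, then push along the lane.

```bash
python3 -m creep '[{"linear":[0.03,0,0.003],"twist":[0,0,0],"fingers":-0.4},{"linear":[0.06,0,0.003],"twist":[0,0,0],"fingers":-0.4},{"linear":[0.09,0,0.003],"twist":[0,0,0],"fingers":-0.4},{"linear":[0.108,0,0.003],"twist":[0,0,0],"fingers":-0.4},{"linear":[0.110,0.012,0.003],"twist":[0,0,0],"fingers":-0.4},{"linear":[0.110,0.022,0.003],"twist":[0,0,0],"fingers":-0.4},{"linear":[0.110,0.030,0.003],"twist":[0,0,0],"fingers":-0.4},{"linear":[0.110,0.038,0.003],"twist":[0,0,0],"fingers":-0.4}]'
python3 -m creep '[{"linear":[0,0.01,0],"twist":[0,0,0],"fingers":-0.4},{"linear":[0,0.02,0],"twist":[0,0,0],"fingers":-0.4},{"linear":[0,0.03,0],"twist":[0,0,0],"fingers":-0.4},{"linear":[0,0.04,0],"twist":[0,0,0],"fingers":-0.4},{"linear":[0,0.05,0],"twist":[0,0,0],"fingers":-0.4},{"linear":[0,0.06,0],"twist":[0,0,0],"fingers":-0.4},{"linear":[0,0.07,0],"twist":[0,0,0],"fingers":-0.4},{"linear":[0,0.08,0],"twist":[0,0,0],"fingers":-0.4}]'
python3 - <<'E'
from h import *
im,d,P=grab("side","side13");y=readout.get_state()["position"][1]+.081;c=np.array([.536+.033*(y-.12),y]);print(c,tray(P,im,c,.095));cv2.imwrite("pics/side13z.png",cv2.resize(im[60:330,150:420,::-1],None,fx=2.2,fy=2.2))
to([.536+.033*(-.1),0,.024])
E
```

```text
time: 13.32
position: [0.5258, -0.2801, 0.025]
tool_rot: [0.024, 1.568, -0.026]
ft_force: [0.4, -2.5, -2.6]
grip_width: 0.701
time: 13.98
position: [0.5283, -0.2022, 0.0251]
tool_rot: [0.025, 1.568, -0.029]
ft_force: [-1.0, -5.6, 4.4]
grip_width: 0.703
[ 0.52814316 -0.11808621] (((515.4703369140625, -122.04925537109375), (83.54991912841797, 144.84817504882812), 0.5839070677757263), 142, np.float64(0.029803698246604837))
t 14.0333 at [ 0.5286 -0.1991  0.0246] x [ 0.002 -0.    -1.   ] yaw z -1.83 F [ 0.5 -3.3  3.6]
shift [ 0.0006  0.1991 -0.0022]
```

View pics/side13z.png

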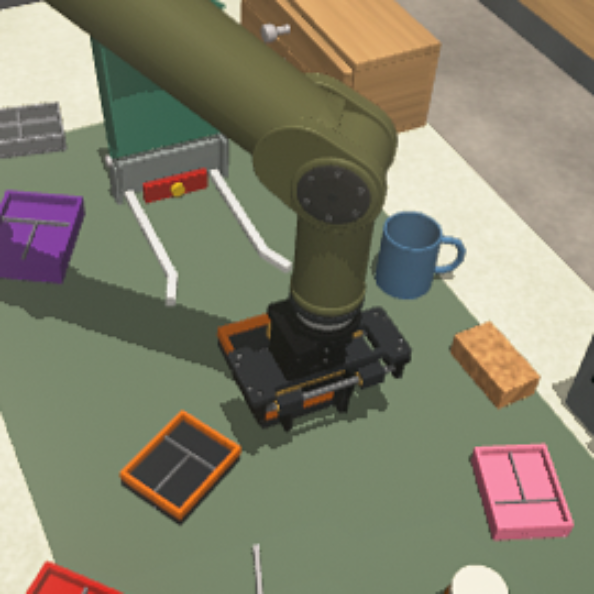

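```bash
python3 -m creep '[{"linear":[0,0.01,-0.001],"twist":[0,0,0],"fingers":-0.4},{"linear":[0,0.02,-0.002],"twist":[0,0,0],"fingers":-0.4},{"linear":[0,0.03,-0.002],"twist":[0,0,0],"fingers":-0.4},{"linear":[0,0.04,-0.002],"twist":[0,0,0],"fingers":-0.4},{"linear":[0,0.05,-0.002],"twist":[0,0,0],"fingers":-0.4},{"linear":[0,0.06,-0.002],"twist":[0,0,0],"fingers":-0.4},{"linear":[0,0.07,-0.002],"twist":[0,0,0],"fingers":-0.4},{"linear":[0,0.076,-0.002],"twist":[0,0,0],"fingers":-0.4}]'
python3 - <<'E'
from h import *
to([.536+.033*(-.1),0,.024])
for n in ("side","top"):
  im,d,P=grab(n,n+"14");y=readout.get_state()["position"][1]+.081;c=np.array([.536+.033*(y-.12),y]);print(c,tray(P,im,c,.095))
  cv2.imwrite(f"pics/{n}14z.png",cv2.resize((im[60:330,150:420,::-1] if n=="side" else im[90:260,130:350,::-1]),None,fx=2.6,fy=2.6))
E
```

```text
time: 14.7
position: [0.5287, -0.1254, 0.0246]
tool_rot: [0.025, 1.568, -0.028]
ft_force: [-1.7, -6.2, 3.9]
grip_width: 0.701
t 14.7 at [ 0.5287 -0.1254  0.0246] x [ 0.002 -0.002 -1.   ] yaw z -1.92 F [-1.7 -6.2  3.9]
shift [ 0.0004  0.1255 -0.0002]
[ 0.53062056 -0.04301335] (((524.1923217773438, -46.45843505859375), (143.14120483398438, 103.50431060791016), 88.791015625), 153, np.float64(0.030489490261428442))
[ 0.53061954 -0.04304434] (((556.78125, 12.883735656738281), (42.658424377441406, 91.17669677734375), 53.103248596191406), 68, np.float64(0.032527365660809826))
```

View pics/side14z.png

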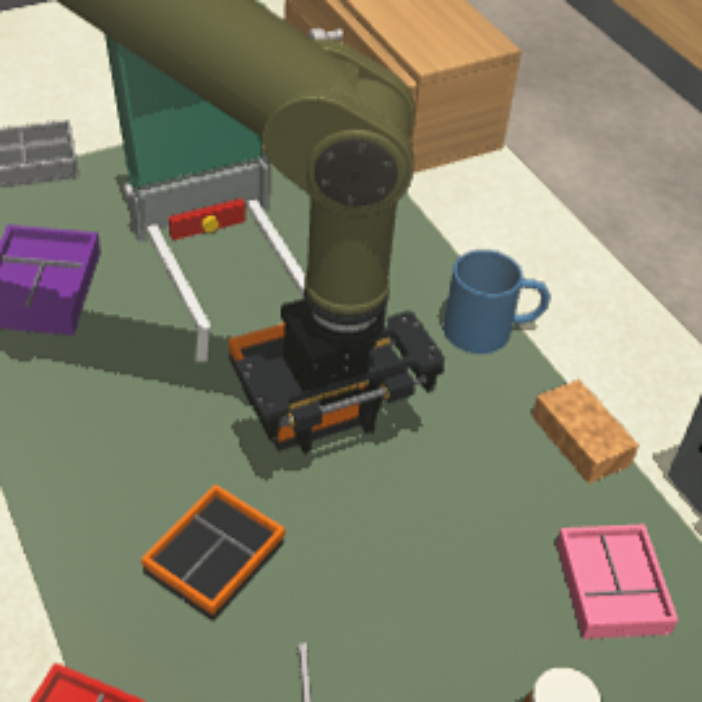

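View pics/top14z.png

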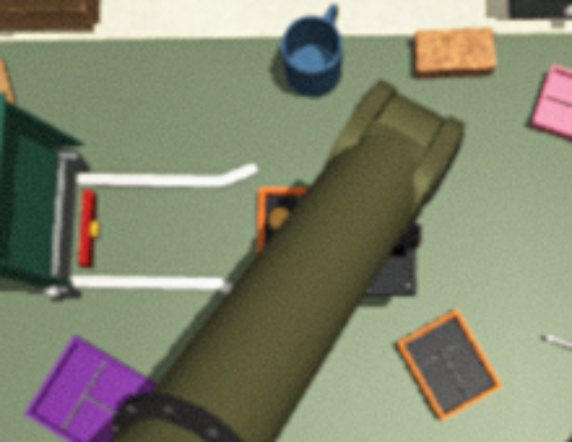

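```bash
python3 - <<'E'
from h import *
im,d,P=grab("top","top15");o=orange(im)&(P[...,2]>.024)&(P[...,2]<.042)&(abs(P[...,1]+.03)<.09)&(abs(P[...,0]-.53)<.09)
v,u=np.where(o);q=P[o];k=np.argsort(u)
print(len(q),u.min(),u.max(),v.min(),v.max())
f=q[q[:,1]>q[:,1].max()-.008];print("front",np.round([f.min(0),f.max(0)],4))
g=q[q[:,0]>q[:,0].max()-.008];print("right side",np.round([g.min(0),g.max(0)],4), np.polyfit(g[:,1],g[:,0],1))
E
```

```text
61 230 247 162 185
front [[0.5086 0.017  0.0284]
 [0.581  0.0239 0.0385]]
right side [[ 0.5777 -0.0315  0.024 ]
 [ 0.5847  0.0236  0.0368]] [-0.03071913  0.58035006]
```

Tray front is at y≈0.024 and its right edge at about 0.585, so it sits within 2–3 mm of the lane centre. I'll continue in.

```bash
python3 -m creep '[{"linear":[0,0.01,0],"twist":[0,0,0],"fingers":-0.4},{"linear":[0,0.02,0],"twist":[0,0,0],"fingers":-0.4},{"linear":[0,0.03,0],"twist":[0,0,0],"fingers":-0.4},{"linear":[0,0.04,0],"twist":[0,0,0],"fingers":-0.4},{"linear":[0,0.05,0],"twist":[0,0,0],"fingers":-0.4},{"linear":[0,0.06,0],"twist":[0,0,0],"fingers":-0.4},{"linear":[0,0.07,0],"twist":[0,0,0],"fingers":-0.4},{"linear":[0,0.08,0],"twist":[0,0,0],"fingers":-0.4}]'
python3 - <<'E'
from h import *
to([.536+.033*(-.07),0.05,.024])
for n in ("side","top"):
  im,d,P=grab(n,n+"16")
  cv2.imwrite(f"pics/{n}16z.png",cv2.resize((im[60:330,150:420,::-1] if n=="side" else im[90:260,130:350,::-1]),None,fx=2.6,fy=2.6))
E
```

```text
time: 15.52
position: [0.5306, -0.0465, 0.024]
tool_rot: [0.026, 1.57, -0.029]
ft_force: [-0.3, -6.4, 3.4]
grip_width: 0.701
t 15.5167 at [ 0.5306 -0.0465  0.024 ] x [ 0.    -0.002 -1.   ] yaw z -2.02 F [-0.3 -6.4  3.4]
shift [-0.0002  0.0966 -0.0003]
```

View pics/side16z.png

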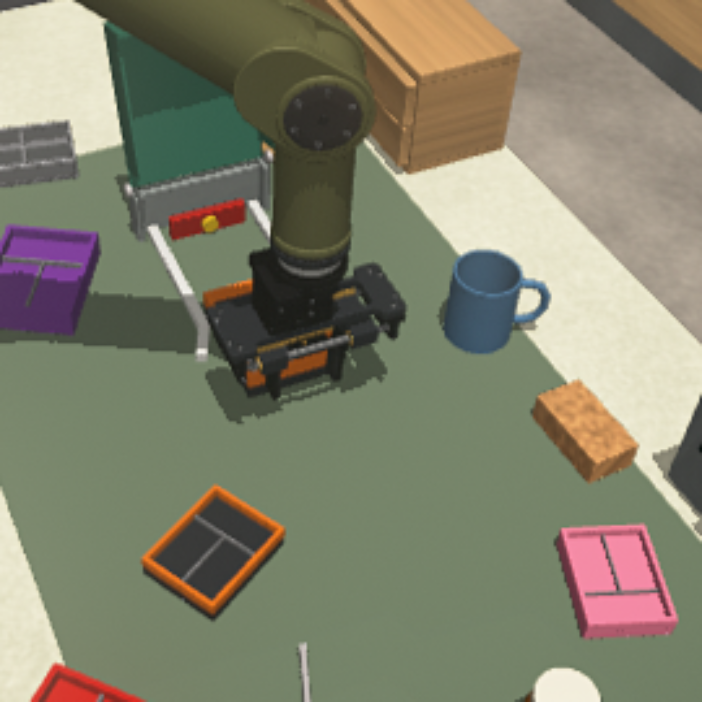

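View pics/top16z.png

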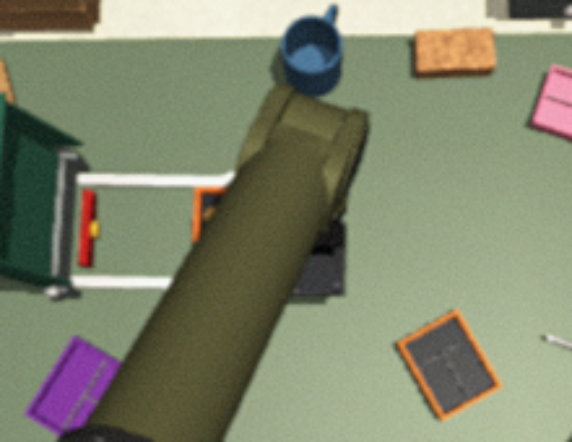

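The front of the tray has entered between the rails and the force is steady at about 6 N. I'll continue.

```bash
python3 -m creep '[{"linear":[0,0.01,0],"twist":[0,0,0],"fingers":-0.4},{"linear":[0,0.02,0],"twist":[0,0,0],"fingers":-0.4},{"linear":[0,0.03,0],"twist":[0,0,0],"fingers":-0.4},{"linear":[0,0.04,0],"twist":[0,0,0],"fingers":-0.4},{"linear":[0,0.05,0],"twist":[0,0,0],"fingers":-0.4},{"linear":[0,0.06,0],"twist":[0,0,0],"fingers":-0.4},{"linear":[0,0.07,0],"twist":[0,0,0],"fingers":-0.4},{"linear":[0,0.08,0],"twist":[0,0,0],"fingers":-0.4}]'
python3 -m creep '[{"linear":[0,0.006,0],"twist":[0,0,0],"fingers":-0.4},{"linear":[0,0.012,0],"twist":[0,0,0],"fingers":-0.4},{"linear":[0,0.018,0],"twist":[0,0,0],"fingers":-0.4}]'
python3 - <<'E'
from h import *
to([.536+.033*(-.03),0.085,.024])
for n in ("side","top"):
  im,d,P=grab(n,n+"17")
  cv2.imwrite(f"pics/{n}17z.png",cv2.resize((im[60:330,150:420,::-1] if n=="side" else im[90:260,130:350,::-1]),None,fx=2.6,fy=2.6))
E
```

```text
time: 16.28
position: [0.5329, 0.0334, 0.0235]
tool_rot: [0.026, 1.571, -0.029]
ft_force: [0.6, -6.1, 2.1]
grip_width: 0.698
time: 16.53
position: [0.5335, 0.0515, 0.0235]
tool_rot: [0.026, 1.571, -0.029]
ft_force: [-0.7, -6.5, 2.7]
grip_width: 0.703
t 16.5333 at [0.5335 0.0515 0.0235] x [-0.001 -0.002 -1.   ] yaw z -2.01 F [-0.7 -6.5  2.7]
shift [-0.0005  0.0336  0.0003]
```

View pics/side17z.png

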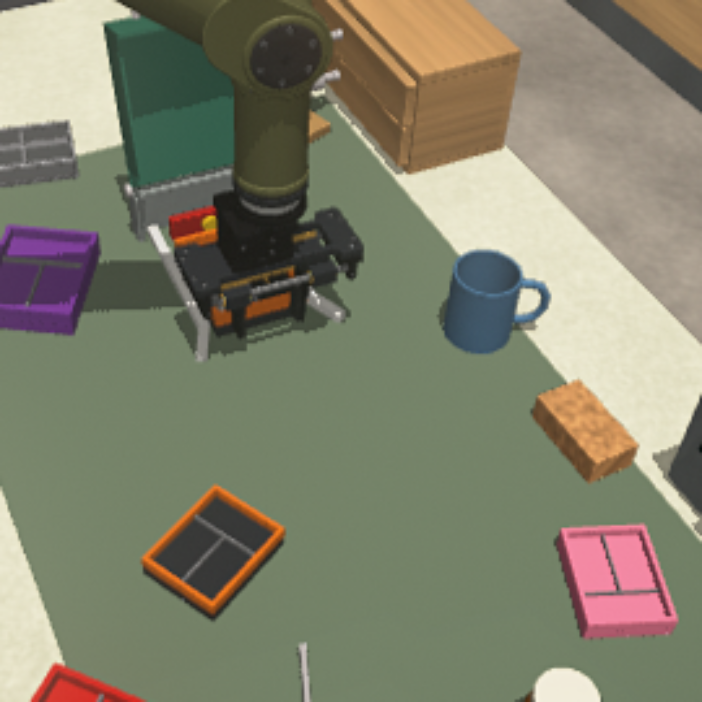

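View pics/top17z.png

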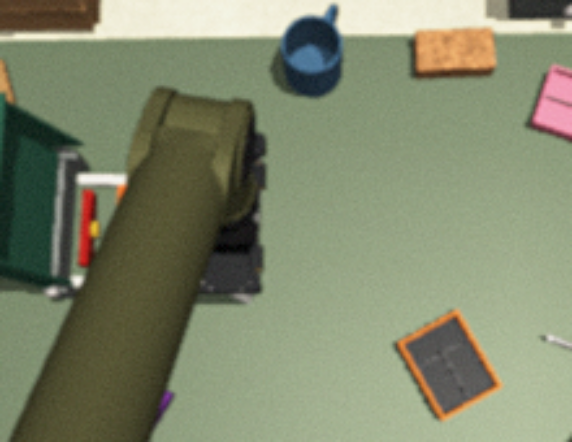

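The tray is well inside, with about a 30 mm gap left to the red stop. Going slowly now.

```bash
python3 -m creep '[{"linear":[0,0.004,0],"twist":[0,0,0],"fingers":-0.4},{"linear":[0,0.008,0],"twist":[0,0,0],"fingers":-0.4},{"linear":[0,0.011,0],"twist":[0,0,0],"fingers":-0.4},{"linear":[0,0.014,0],"twist":[0,0,0],"fingers":-0.4},{"linear":[0,0.017,0],"twist":[0,0,0],"fingers":-0.4},{"linear":[0,0.019,0],"twist":[0,0,0],"fingers":-0.4}]'
python3 -m creep '[{"linear":[0,0.0015,0],"twist":[0,0,0],"fingers":-0.4},{"linear":[0,0.003,0],"twist":[0,0,0],"fingers":-0.4}]'
python3 -m creep '[{"linear":[0,0.0015,0],"twist":[0,0,0],"fingers":-0.4},{"linear":[0,0.003,0],"twist":[0,0,0],"fingers":-0.4}]'
python3 - <<'E'
from h import *
im,d,P=grab("top","top18")
cv2.imwrite("pics/top18z.png",cv2.resize(im[130:210,130:230,::-1],None,fx=6,fy=6))
E
```

```text
time: 17.13
position: [0.5342, 0.0707, 0.0234]
tool_rot: [0.026, 1.571, -0.028]
ft_force: [-0.7, -5.2, 3.5]
grip_width: 0.703
time: 17.3
position: [0.5343, 0.0734, 0.0235]
tool_rot: [0.026, 1.571, -0.029]
ft_force: [0.6, -5.9, 3.1]
grip_width: 0.699
time: 17.47
position: [0.5344, 0.0764, 0.0235]
tool_rot: [0.027, 1.571, -0.029]
ft_force: [-1.0, -5.8, 2.8]
grip_width: 0.705
```

View pics/top18z.png

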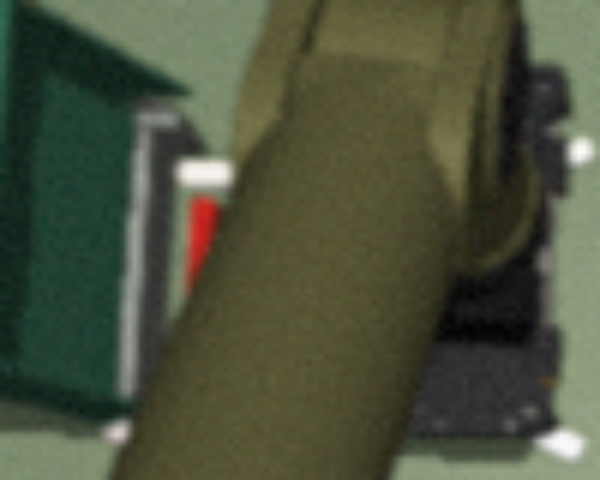

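The arm hides the front edge, so from here I'll go by force in small steps.

```bash
python3 -m creep '[{"linear":[0,0.0015,0],"twist":[0,0,0],"fingers":-0.4},{"linear":[0,0.003,0],"twist":[0,0,0],"fingers":-0.4}]'
python3 -m creep '[{"linear":[0,0.0015,0],"twist":[0,0,0],"fingers":-0.4},{"linear":[0,0.003,0],"twist":[0,0,0],"fingers":-0.4}]'
```

```text
time: 17.68
position: [0.5345, 0.0792, 0.0235]
tool_rot: [0.027, 1.571, -0.029]
ft_force: [0.3, -6.2, 2.8]
grip_width: 0.698
time: 17.85
position: [0.5346, 0.0821, 0.0235]
tool_rot: [0.026, 1.571, -0.029]
ft_force: [-0.1, -5.0, 3.6]
grip_width: 0.703
```

```bash
python3 -m creep '[{"linear":[0,0.001,0],"twist":[0,0,0],"fingers":-0.4},{"linear":[0,0.002,0],"twist":[0,0,0],"fingers":-0.4}]'
```

```text
time: 18.02
position: [0.5347, 0.0841, 0.0234]
tool_rot: [0.026, 1.571, -0.029]
ft_force: [0.6, -6.7, 3.4]
grip_width: 0.699
```

```bash
python3 -m creep '[{"linear":[0,0.001,0],"twist":[0,0,0],"fingers":-0.4},{"linear":[0,0.002,0],"twist":[0,0,0],"fingers":-0.4}]'
python3 - <<'E'
from h import *
im,d,P=grab("side","side19")
cv2.imwrite("pics/side19z.png",cv2.resize(im[110:210,170:310,::-1],None,fx=5,fy=5))
E
```

```text
time: 18.18
position: [0.5347, 0.0858, 0.0235]
tool_rot: [0.026, 1.571, -0.029]
ft_force: [-0.6, -9.8, 3.9]
grip_width: 0.706
```

View pics/side19z.png

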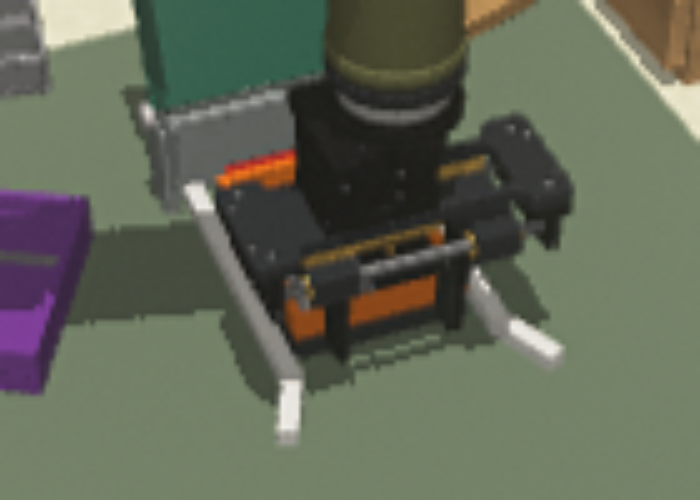

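The orange rim is right against the red stop and the force is starting to rise (9.8 N). One more small step will confirm it.

```bash
python3 -m creep '[{"linear":[0,0.001,0],"twist":[0,0,0],"fingers":-0.4},{"linear":[0,0.001,0],"twist":[0,0,0],"fingers":-0.4}]'
```

```text
time: 18.4
position: [0.5347, 0.0857, 0.0235]
tool_rot: [0.025, 1.572, -0.031]
ft_force: [-0.1, -8.3, 4.6]
grip_width: 0.699
```

```bash
python3 -m creep '[{"linear":[0,0.0015,0],"twist":[0,0,0],"fingers":-0.4},{"linear":[0,0.0015,0],"twist":[0,0,0],"fingers":-0.4},{"linear":[0,0.0015,0],"twist":[0,0,0],"fingers":-0.4}]'
```

```text
time: 18.65
position: [0.5347, 0.0858, 0.0235]
tool_rot: [0.025, 1.572, -0.032]
ft_force: [-0.3, -11.0, 5.5]
grip_width: 0.699
```

There's no advance and the force rises (11 N), so this is a firm stop. I'll back off and look.

```bash
python3 -m creep '[{"linear":[0,-0.005,0],"twist":[0,0,0],"fingers":-0.4},{"linear":[0,-0.015,0],"twist":[0,0,0],"fingers":-0.4},{"linear":[0,-0.035,0],"twist":[0,0,0],"fingers":-0.4},{"linear":[0,-0.06,0],"twist":[0,0,0],"fingers":-0.4},{"linear":[-0.02,-0.09,0],"twist":[0,0,0],"fingers":-0.4},{"linear":[-0.05,-0.12,0],"twist":[0,0,0],"fingers":-0.4},{"linear":[-0.08,-0.15,0],"twist":[0,0,0],"fingers":-0.4},{"linear":[-0.11,-0.18,0],"twist":[0,0,0],"fingers":-0.4}]'
python3 -m creep '[{"linear":[-0.02,-0.03,0],"twist":[0,0,0],"fingers":-0.4},{"linear":[-0.04,-0.06,0],"twist":[0,0,0],"fingers":-0.4},{"linear":[-0.05,-0.09,0],"twist":[0,0,0],"fingers":-0.4},{"linear":[-0.06,-0.12,0],"twist":[0,0,0],"fingers":-0.4},{"linear":[-0.06,-0.15,0],"twist":[0,0,0],"fingers":-0.4},{"linear":[-0.06,-0.18,0],"twist":[0,0,0],"fingers":-0.4},{"linear":[-0.06,-0.2,0],"twist":[0,0,0],"fingers":-0.4},{"linear":[-0.06,-0.2,0],"twist":[0,0,0],"fingers":-0.4}]'
python3 - <<'E'
from h import *
for n in ("side","top"):
  im,d,P=grab(n,n+"20");print(n,tray(P,im,np.array([.5372,.165]),.1))
  h=cv2.cvtColor(im,cv2.COLOR_RGB2HSV)
  m=((h[...,0]<3)|(h[...,0]>176))&(h[...,1]>170)&(abs(P[...,0]-.54)<.06)&(abs(P[...,1]-.24)<.04);q=P[m]; print("red",len(q),q.min(0) if len(q) else 0,q.max(0) if len(q) else 0)
  o=orange(im)&(abs(P[...,0]-.54)<.04)&(P[...,1]>.2)&(P[...,1]<.27);q=P[o];print("front rim y",np.percentile(q[:,1],[5,50,95]),q[:,2].max())
  cv2.imwrite(f"pics/{n}20z.png",cv2.resize((im[20:220,150:350,::-1] if n=="side" else im[130:220,130:260,::-1]),None,fx=3 if n=="side" else 5.5,fy=3 if n=="side" else 5.5,interpolation=cv2.INTER_CUBIC))
  for l in ("lacquer_jar","mug","polish_bottle","tray","knob_centre","pickup_a_centre","pickup_b_centre"):
    print(l,[(np.round(r["centre"],3).tolist(),round(r["conf"],2)) for r in nets.place_of(n,l)][:3])
E
```

```text
time: 19.32
position: [0.5282, -0.0883, 0.1327]
tool_rot: [0.028, 1.572, -0.025]
ft_force: [1.3, 1.5, -1.0]
grip_width: 0.699
time: 19.98
position: [0.5204, -0.2925, 0.1919]
tool_rot: [0.03, 1.571, -0.033]
ft_force: [-0.2, -0.3, -0.5]
grip_width: 0.702
side (((533.6068725585938, 169.32728576660156), (153.38421630859375, 109.12285614013672), 87.8287124633789), 400, np.float64(0.03172499831152015))
red 23 [0.49304842 0.23968869 0.02755422] [0.58336707 0.24963009 0.03369129]
front rim y [0.22761663 0.23255064 0.23987446] 0.038156320927485776
lacquer_jar [([0.545, -0.488, -0.001], 0.81)]
mug []
polish_bottle [([0.562, 0.144, 0.027], 0.64)]
tray [([0.201, -0.358, -0.001], 0.95), ([0.364, -0.208, -0.005], 0.71), ([0.319, 0.218, 0.003], 0.7)]
knob_centre [([0.551, 0.208, 0.028], 0.45)]
pickup_a_centre [([0.509, 0.144, 0.032], 0.58), ([0.545, -0.486, -0.001], 0.2)]
pickup_b_centre [([0.561, 0.143, 0.029], 0.7)]
top (((534.4122314453125, 171.83236694335938), (152.90255737304688, 107.14024353027344), 88.12377166748047), 302, np.float64(0.03198155414301751))
red 46 [0.49288557 0.2403492  0.02575663] [0.58163216 0.24708121 0.03523089]
front rim y [0.22861428 0.2335387  0.23992652] 0.03690113044472643
lacquer_jar [([0.551, -0.49, 0.003], 0.84)]
mug [([0.752, -0.039, 0.004], 0.83)]
polish_bottle []
tray [([0.319, 0.22, 0.004], 0.86), ([0.535, 0.167, 0.001], 0.59), ([0.363, -0.203, -0.001], 0.44)]
knob_centre [([0.557, 0.214, 0.028], 0.45)]
pickup_a_centre [([0.506, 0.141, 0.026], 0.53)]
pickup_b_centre [([0.562, 0.142, 0.023], 0.66)]
```

View pics/side20z.png

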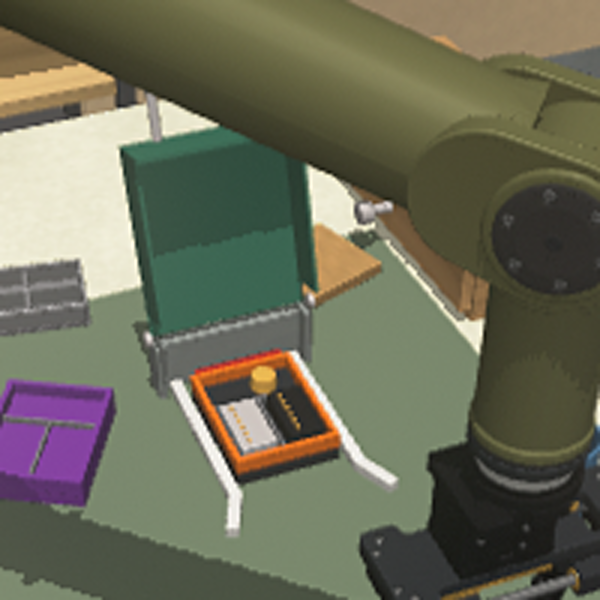

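View pics/top20z.png

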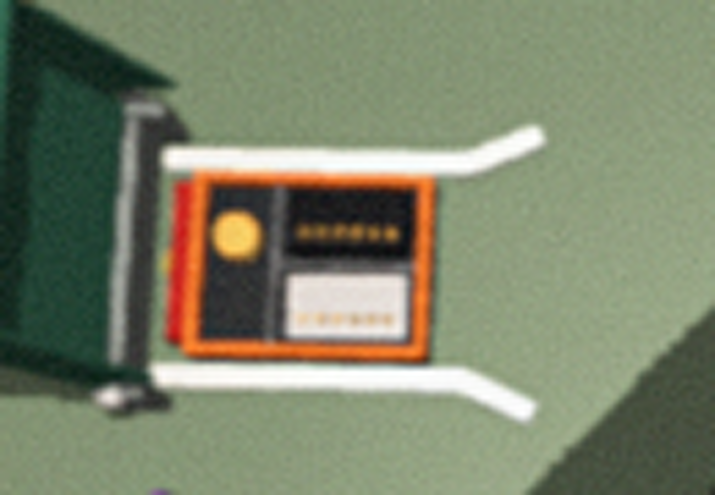

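The tray sits flush against the stop with its load in place, and the yellow button's stem now shows behind the red stop at about (163,262) in the top crop. A last check on the bottle and the whole scene.

```bash
python3 - <<'E'
from h import *
im,d,P=grab("top","top21");im2,d2,P2=grab("side","side21")
cv2.imwrite("pics/both21.png",cv2.resize(np.hstack([im,im2])[:,:,::-1],(800,300),interpolation=cv2.INTER_AREA))
f=np.load("/tmp/top0.npz");P0=cloud("top",f["im"],f["d"])
for nm,I,Q in (("start",f["im"],P0),("now",im,P)):
  h=cv2.cvtColor(I,cv2.COLOR_RGB2HSV);m=((h[...,0]<6)|(h[...,0]>174))&(h[...,1]>150)&(Q[...,2]>.1)&(abs(Q[...,0]-.55)<.08)&(Q[...,1]>.3)
  print(nm,"cap",m.sum(),np.median(Q[m],0) if m.any() else None)
E
```

```text
start cap 61 [0.55028017 0.37190181 0.14840405]
now cap 26 [0.5513006  0.37725504 0.14899225]
```

View pics/both21.png

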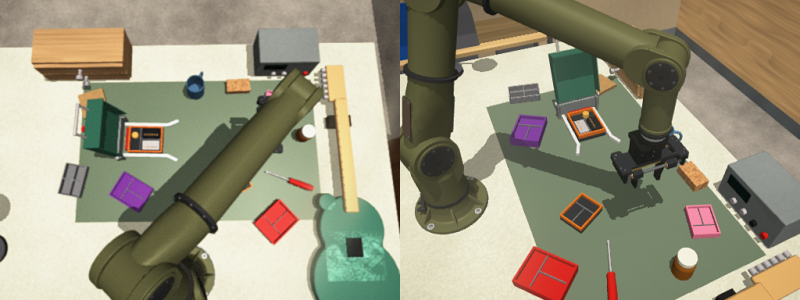

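```bash
python3 -c "
from bench import job,readout
print(readout.get_state()['time'],readout.get_state()['ft_force']);print(job.close_job())"
```

```text
20.8833 [-0.38917711  0.54785674 -0.07053463]
the job is handed in; nothing more can be done
None
```

I swung the hood past its spring, and it stays open by itself. Then I squared the loaded tray to the lane, pushed it in between the rails to the depth stop, and backed the arm well clear. The job was handed in at about 20.9 s.

**Tray home:** At the stop, the tray did not move for another 2.5 mm of commanded push. The force rose from about 6 N to 11 N. In the pictures the rim is flush against the red stop, and the button's stem shows behind it. I had no direct reading of the button's travel.

**Load and bystanders:**
- **Load:** Both pickups and the knob are still lying in the tray.
- **Jar and mug:** Both measure where they started, to within a few mm.
- **Bottle:** It is partly hidden by the open hood. Its cap read about 5 mm off, which I put down to the hiding, since nothing came near it. The networks did not find it in the last pictures; their one "bottle" hit was false.

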